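# Stack the varnish cups in the bench caddy and lift it clear

## Robot

A 6-joint arm with a two-finger parallel gripper is mounted at the origin on the work surface. World frame = base frame: x ahead of the robot, y to its left, z up, the work surface at z = 0. Lengths are in m, angles in rad, forces in N, time in s.
With the tool pointing down it reaches from about 0.275 to 0.85 m from the base axis. Payload 19 kg.
Tool frame: the origin (TCP) lies at the very end of the fingers, on their centre line; the grasp point (between the pads) lies 19 mm behind it; z points along the fingers, y is the line along which they close (so a half turn about z gives the same grasp; the last joint's range is limited). The gripper opens to 85 mm and grips with 20 to 120 N. Pads are 22 mm wide; open, the fingers measure 114 mm over their backs; the gripper's body (76 mm by 85 mm) begins 54 mm behind the grasp point. The pads swing forward as they close: fully open they stand 13 mm farther back than shut.
Start: joints at [1.157, 0.15, 1.437, -0, 1.554, -0.134], TCP at [0.159, 0.553, 0.231] pointing down, gripper open.
Joint ranges: [-2.8, 2.8], [-0.68, 2.1], [0.12, 2.68], [-1.39, 4.53], [0.16, 2.79], [-2.81, 2.81]. Speed limits (rad/s): [1.89, 1.89, 2.22, 3.01, 3.01, 3.01].

## Interface

Orientations are given as [roll, pitch, yaw] about the fixed x, y, z axes, in that order (R = Rz(yaw) Ry(pitch) Rx(roll)).
In Python, from plant import bot, camera gives the robot as it stands.
- The arm moves only by the tool apply_moves, never from a script. Its argument "steps" is text: rows parted by semicolons, each of 7 numbers parted by spaces: the shift along the tool's x, y, z normalised to -1 to 1, where 1 is 0.025 m, then the turn, a rotation vector about the tool's x, y, z normalised to -1 to 1, where 1 is 0.1 rad, then the closure, from -1 (fully open) to 1 (shut), so that 0 is half open. In form: x y z rx ry rz gripper; .... A call has 1 to 8 rows; each row shifts and turns the commanded pose from where the row before left it, along the tool's axes as they then stand; what a row does not reach is not made up. A row lasts 1/12 s, in which the tool goes at most 41.7 mm and 7.16 degrees, less where a joint would pass 70% of its speed; a pose out of reach is approached as far as the arm can. A call with a number of a shift or a turn outside -1 to 1 is refused whole. A call with a gripper value outside its range is refused whole. The fingers move at their own pace and stop on an object; "squeeze" is the grip in N (left out, the last holds). Time passes only in rows, so rows that do not move let the fingers close. It gives the time, the measured TCP pose, the force, the opening and the grip force at its end, in the units of the state.
- bot.observe(): the state, without advancing time (a new reading comes with each control period).
- camera(name): name is "scene" or "top" or "wrist"; returns a dict with "image" (400x640x3 uint8, blue, green, red), "K" (3x3 intrinsics, pixels), "R" (3x3) and "t" (3): a world point X has camera coordinates R X + t; the wrist camera has in their place "hand_eye" (4x4, takes a point from camera to tool coordinates, whose origin is the TCP and whose axes are the flange's). Camera axes: x right, y down, z forward; pixel columns grow to the right and rows downward; lengths in m; the calibration is good to about 2 mm. A picture is of the moment at which its call begins: read the wrist's pose just before it. There is no depth.
- bot.close_job(): hands the job in; it is judged then, once.
The state is a dict: "time": time; "joint_pos": joint angles; "joint_vel": joint speeds; "joint_torque": joint torques, N m; "ee_pos": TCP position; "ee_rot": TCP orientation; "contact_force": force on the tool from outside, world axes, zero at the start; "moment": the same for the moment, N m; "grip_width": finger opening in m; "grasp_force": force on a finger pad.
Only numpy, scipy, OpenCV 4.12 (cv2) and the standard library are available. Lean on these libraries where they do the work, as an engineer would, in place of code of your own. Each camera call takes 0.05 s, during which the arm holds its last target. There are 200 camera calls.

## Task

Varnishing is finished: nest the two loose white cups from the bench into the one standing in the wooden caddy, fully home and without dropping them, so that the three make one stack. Then take the caddy by its handle, lift it about ten centimetres off the bench and keep it steady and level with everything in it, so that I can wipe underneath. Leave the other things on the bench where they are, and finish while still holding the caddy in the air.

Things in the scene. Friction and masses are not known exactly. Their poses are not given: they have to be found in the camera images.
- caddy: loose plywood bench caddy, 0.42 kg, 0.8 kg loaded, nearly balanced about mid-length: open tray 250 mm (x) by 180 mm (y), walls 50 mm high and 6 mm thick, floor 6 mm thick. A 14 mm centre board along x parts it into two troughs 77 mm wide and rises in the middle to a handle. Origin: centre of the underside, z up
- caddy_handle (a point): centre of the caddy's handle rail: the top of the centre board, 124 mm long (x), 14 mm thick (y), 24 mm high, above a hand slot 96 mm long and 28 mm high. The point lies midway along the rail and half-way up it, 138 mm above the caddy's underside (rail top 150 mm); x along the rail, y across, z up
- cup_a_mid (a point): open white plastic cup, 68 mm high, 45 g: straight upper band 58 mm across and 36 mm high (mouth 53 mm), then a shoulder, and a 32 mm high foot tapering to 42 mm. Its foot enters another's mouth until the shoulder sits on that rim, centres then 36 mm apart in height. Point: on the axis, 34 mm above the underside; z up. Stands loose on the bench
- cup_b_mid (a point): open white plastic cup, 68 mm high, 45 g: straight upper band 58 mm across and 36 mm high (mouth 53 mm), then a shoulder, and a 32 mm high foot tapering to 42 mm. Its foot enters another's mouth until the shoulder sits on that rim, centres then 36 mm apart in height. Point: on the axis, 34 mm above the underside; z up. Stands loose on the bench
- cup_c_mid (a point): open white plastic cup, 68 mm high, 45 g: straight upper band 58 mm across and 36 mm high (mouth 53 mm), then a shoulder, and a 32 mm high foot tapering to 42 mm. Its foot enters another's mouth until the shoulder sits on that rim, centres then 36 mm apart in height. Point: on the axis, 34 mm above the underside; z up. Stands in the caddy, about 77 mm from mid-length, 45 mm off the board's middle
- varnish: amber varnish bottle with a black cap, 50 mm in diameter, 115 mm high, 0.13 kg, standing in the caddy at the end and side diagonally opposite to the cup; origin at the centre of its underside, z up. It stays standing there
- cork: loose cork sanding block, 70 x 40 x 28 mm, 0.04 kg, lying on the caddy's floor; origin at the centre of its underside. It stays there
- jar: amber glue jar with a steel lid, 54 mm in diameter, 85 mm high, 0.2 kg, standing on the bench among the loose cups; origin at the centre of its underside. To be left alone
- bridge: maple cello bridge standing on its two feet on the bench, about 90 mm wide (y), 95 mm high, 11 mm thick (x); origin on the bench midway between the feet. To be left alone
- plane: small brass finger plane, 62 x 22 mm, 40 mm high, lying on the bench; origin at the centre of its sole. To be left alone
Not all that is in view belongs to the job. What is shaped like the part that bears cup_b_mid but blue is not meant.

How it is judged:
On the way:
1. the three cups make one stack in the caddy, the two loose ones seated home on the one that stood there, with the fingers off the cups and the caddy still standing on the bench (((z of cup_a_mid in the frame of cup_c_mid between 0.032 and 0.04 m and horizontal distance between cup_a_mid and cup_c_mid below 0.007 m and angle between the z axis of cup_a_mid and the z axis of cup_c_mid, either way round below 0.09 rad and z of cup_b_mid in the frame of cup_a_mid between 0.032 and 0.04 m and horizontal distance between cup_b_mid and cup_a_mid below 0.007 m and angle between the z axis of cup_b_mid and the z axis of cup_a_mid, either way round below 0.09 rad) or (z of cup_b_mid in the frame of cup_c_mid between 0.032 and 0.04 m and horizontal distance between cup_b_mid and cup_c_mid below 0.007 m and angle between the z axis of cup_b_mid and the z axis of cup_c_mid, either way round below 0.09 rad and z of cup_a_mid in the frame of cup_b_mid between 0.032 and 0.04 m and horizontal distance between cup_a_mid and cup_b_mid below 0.007 m and angle between the z axis of cup_a_mid and the z axis of cup_b_mid, either way round below 0.09 rad)) and z of cup_c_mid in the frame of caddy_handle between -0.104 and -0.092 m and angle between the z axis of cup_c_mid and the z axis of caddy_handle, either way round below 0.09 rad and contact force between each of cup_a, cup_b, cup_c and the fingers below 0.1 N and height (world z) of caddy_handle below 0.145 m), for 0.2 s.
At the end, for the whole second after the job is handed in: the gripper holds the caddy by its handle rail, still (under 20 mm/s, 0.1 rad/s) and within 5 degrees of level, underside 60 to 170 mm above the bench, nothing else touching it; the three cups are one upright stack in it, within 4 mm in height and 7 mm sideways; all else is in place (height (world z) of caddy_handle between 0.198 and 0.308 m and angle between caddy_handle's own z axis and vertical below 0.087 rad and contact force between caddy and the fingers above 3 N and distance between the grasp point and caddy_handle below 0.07 m and linear speed of caddy below 0.02 m/s and angular speed of caddy below 0.1 rad/s and contact force between caddy and jar below 0.1 N and contact force between caddy and bridge below 0.1 N and contact force between caddy and plane below 0.1 N and contact force between caddy and table below 0.1 N and ((z of cup_a_mid in the frame of cup_c_mid between 0.032 and 0.04 m and horizontal distance between cup_a_mid and cup_c_mid below 0.007 m and angle between the z axis of cup_a_mid and the z axis of cup_c_mid, either way round below 0.09 rad and z of cup_b_mid in the frame of cup_a_mid between 0.032 and 0.04 m and horizontal distance between cup_b_mid and cup_a_mid below 0.007 m and angle between the z axis of cup_b_mid and the z axis of cup_a_mid, either way round below 0.09 rad) or (z of cup_b_mid in the frame of cup_c_mid between 0.032 and 0.04 m and horizontal distance between cup_b_mid and cup_c_mid below 0.007 m and angle between the z axis of cup_b_mid and the z axis of cup_c_mid, either way round below 0.09 rad and z of cup_a_mid in the frame of cup_b_mid between 0.032 and 0.04 m and horizontal distance between cup_a_mid and cup_b_mid below 0.007 m and angle between the z axis of cup_a_mid and the z axis of cup_b_mid, either way round below 0.09 rad)) and z of cup_c_mid in the frame of caddy_handle between -0.104 and -0.092 m and angle between the z axis of cup_c_mid and the z axis of caddy_handle, either way round below 0.09 rad and angle between each of cup_a_mid, cup_b_mid, cup_c_mid, varnish's own z axis and vertical below 0.15 rad and z of varnish in the frame of caddy_handle between -0.14 and -0.12 m and z of cork in the frame of caddy_handle between -0.14 and -0.12 m and contact force between each of cup_a, cup_b, cup_c and the fingers below 0.1 N and distance of each of jar, bridge, plane from where it was at the start of the episode below 0.02 m); the arm keeps its last pose, push and grip.
It fails at once if the jar, the bridge or the plane is shifted by more than 20 mm (distance of any of jar, bridge, plane from where it was at the start of the episode above 0.02 m).
It fails at once if the jar or the bridge is tipped over (angle between any of jar, bridge's own z axis and vertical above 0.5 rad).
It fails at once if the caddy is tilted by more than 15 degrees (angle between caddy_handle's own z axis and vertical above 0.26 rad).
It fails at once if a cup is dropped (falls free faster than 0.6 m/s, some 18 mm) ((linear speed of cup_a above 0.6 m/s and contact force between each of cup_a, caddy and the fingers below 0.05 N) or (linear speed of cup_b above 0.6 m/s and contact force between each of cup_b, caddy and the fingers below 0.05 N) or (linear speed of cup_c above 0.6 m/s and contact force between each of cup_c, caddy and the fingers below 0.05 N)).
It also fails if it takes over 72 s, if anything falls off the work surface, if the arm or the gripper's body presses on something with over 40 N, if the wrist force passes 120 N, or if a joint passes its speed limit or range.

## Working session

There is one attempt and no reset: what is moved stays moved. The work goes in short steps, Python scripts to look and compute and a tool call to move; the robot and the scene stay as the last step left them, time stands still between calls to the robot, and variables do not carry over. Pictures are saved under pics/ and viewed, at most 11 in all, crops included, and the job is handed in when it is done.

Besides the shell and the picture viewer there is one more tool, called after "Call:" as a command line: name --argument value ..., lists and objects as JSON in quotes. apply_moves: Moves the arm, as the interface text tells. Its arguments: {"type":"object","properties":{"steps":{"type":"string"},"squeeze":{"type":"number"}},"required":["steps"]}

```bash
ls; mkdir -p pics; python3 - <<'E'
from plant import bot,camera
import cv2,numpy as np
for n in("scene","top"):
    c=camera(n);cv2.imwrite(f"pics/{n}0.png",c["image"]);print(n,c["K"],c["R"],c["t"])
s=bot.observe();print(s["time"],s["ee_pos"],s["ee_rot"],s["grip_width"])
E
```

```text
pics
scene [[427.42136773   0.         321.12476005]
 [  0.         427.42136773 205.83664836]
 [  0.           0.           1.        ]] [[-0.39692092  0.91760148 -0.02147818]
 [ 0.5578901   0.22260905 -0.79950225]
 [-0.72884321 -0.32932163 -0.60027897]] [ 0.31203503 -0.20773777  1.59026174]
top [[458.79462975   0.         323.19281485]
 [  0.         458.79462975 198.04205209]
 [  0.           0.           1.        ]] [[-0.02895013 -0.99923481 -0.02629972]
 [-0.99647346  0.03092314 -0.07800258]
 [ 0.07875616  0.02394879 -0.9966062 ]] [-0.04312393  0.58388508  1.078977  ]
0.1 [0.15871774 0.55243215 0.23073688] [-3.14049621e+00 -1.53180729e-04  2.86182426e+00] 0.08516323652635834
```

View pics/scene0.png

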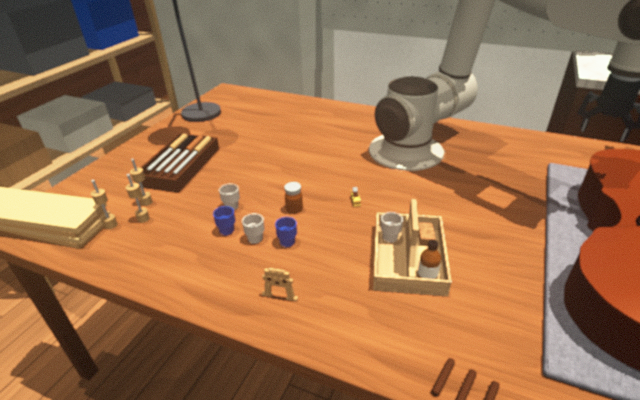

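View pics/top0.png

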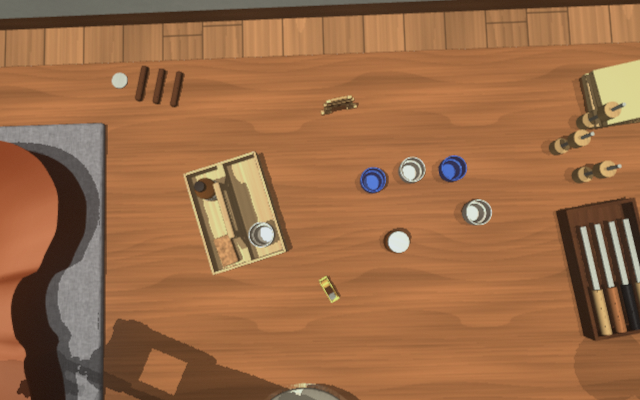

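Scene view: white cups are at (229,196) and (254,229), with one in the caddy at (391,228). Blue cups are at (225,221) and (287,233). In the top view the loose white cups are at (412,170) and (478,212), the blue lookalikes at (373,180) and (452,169), and the caddy cup at (262,234). The jar is at (398,242). The two white ones fit the description and the blue ones do not. I'll confirm this in one crop while measuring.

```bash
cat > h.py <<'E'
import cv2,numpy as np
from plant import bot,camera
from scipy.spatial.transform import Rotation as Ro
def ray(c,px,z):
    K,R,t=c["K"],c["R"],c["t"]; C=-R.T@t
    d=R.T@np.linalg.inv(K)@np.array([px[0],px[1],1.]); return C+d*(z-C[2])/d[2]
def proj(c,X):
    p=c["K"]@(c["R"]@np.array(X)+c["t"]); return p[:2]/p[2]
def wrist():
    s=bot.observe(); c=camera("wrist"); T=np.eye(4)
    T[:3,:3]=Ro.from_euler("xyz",s["ee_rot"]).as_matrix(); T[:3,3]=s["ee_pos"]
    M=np.linalg.inv(T@c["hand_eye"]); c["R"],c["t"]=M[:3,:3],M[:3,3]; return c,s
E
python3 - <<'E'
from h import *
c=camera("top");im=c["image"];print("cam",-c["R"].T@c["t"])
hsv=cv2.cvtColor(im,cv2.COLOR_BGR2HSV)
m=((hsv[...,1]<70)&(hsv[...,2]>70)).astype(np.uint8)
cs,_=cv2.findContours(m,cv2.RETR_EXTERNAL,cv2.CHAIN_APPROX_NONE)
for k in cs:
    if 60<cv2.contourArea(k)<1500 and 230<k[:,0,0].mean()<520 and 130<k[:,0,1].mean()<330:
        (x,y),r=cv2.minEnclosingCircle(k);b=cv2.boundingRect(k)
        for z in(.068,.085):print((round(x,1),round(y,1),round(r,1)),b,z,ray(c,(x,y),z).round(4))
crop=im[120:300,170:500];cv2.imwrite("pics/crop1.png",cv2.resize(crop,None,fx=2.4,fy=2.4,interpolation=cv2.INTER_CUBIC))
E
```

```text
cam [ 0.49560145 -0.08698669  1.11972557]
(398.1, 241.5, 11.0) (388, 231, 22, 22) 0.068 [ 0.4743 -0.2291  0.068 ]
(398.1, 241.5, 11.0) (388, 231, 22, 22) 0.085 [ 0.4747 -0.2268  0.085 ]
(260.8, 234.3, 13.3) (248, 222, 27, 26) 0.068 [0.4997 0.0838 0.068 ]
(260.8, 234.3, 13.3) (248, 222, 27, 26) 0.085 [0.4997 0.0811 0.085 ]
(476.9, 212.0, 14.4) (463, 199, 29, 26) 0.068 [ 0.5359 -0.4103  0.068 ]
(476.9, 212.0, 14.4) (463, 199, 29, 26) 0.085 [ 0.5353 -0.4051  0.085 ]
(411.8, 169.7, 13.5) (399, 157, 27, 26) 0.068 [ 0.6378 -0.2673  0.068 ]
(411.8, 169.7, 13.5) (399, 157, 27, 26) 0.085 [ 0.6355 -0.2643  0.085 ]
```

View pics/crop1.png

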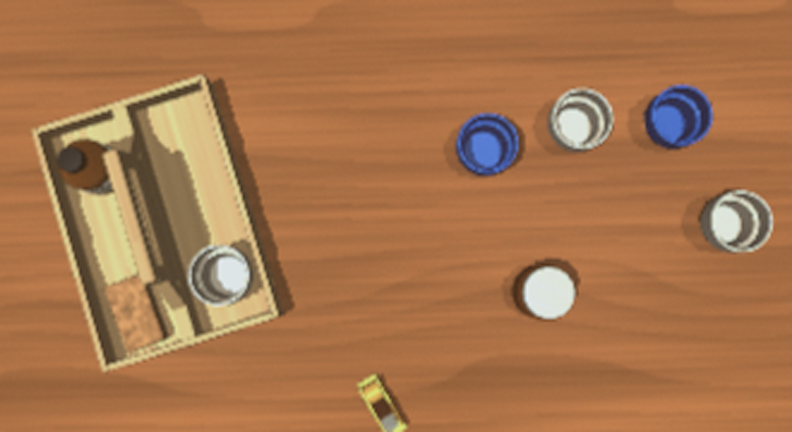

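The crop confirms it. White loose cups are at crop (582,119) and (738,221), the two blue ones lie beside the first at (489,145) and (679,117), and the caddy is yawed by about 17°. I'll move above cup A, at about (0.638, -0.267).

Call:
apply_moves --steps "-0.5 -0.5 0 0 0 0 -1;-0.98 -0.94 0 0 0 0 -1;-0.98 -0.94 0 0 0 0 -1;-0.98 -0.94 0 0 0 0 -1;-0.98 -0.94 0 0 0 0 -1;-0.98 -0.94 0 0 0 0 -1;-0.98 -0.94 0 0 0 0 -1;-0.98 -0.94 0 0 0 0 -1" --squeeze 30

```text
time: 0.82
ee_pos: [0.2871, 0.3302, 0.2312]
ee_rot: [-3.141, 0.0, 2.862]
contact_force: [0.2, -0.3, -0.7]
grip_width: 0.0854
grasp_force: 0.0
```

Call:
apply_moves --steps "-0.98 -0.94 0 0 0 0 -1;-0.98 -0.94 0 0 0 0 -1;-0.98 -0.94 0 0 0 0 -1;-0.98 -0.94 0 0 0 0 -1;-0.98 -0.94 0 0 0 0 -1;-0.98 -0.94 0 0 0 0 -1;-0.98 -0.94 0 0 0 0 -1;-0.98 -0.94 0 0 0 0 -1"

```text
time: 1.48
ee_pos: [0.4236, 0.0952, 0.2313]
ee_rot: [-3.142, 0.0, 2.862]
contact_force: [0.1, 1.0, -0.5]
grip_width: 0.0856
grasp_force: 0.0
```

Call:
apply_moves --steps "-0.98 -0.94 0 0 0 0 -1;-0.98 -0.94 0 0 0 0 -1;-0.98 -0.94 0 0 0 0 -1;-0.98 -0.94 0 0 0 0 -1;-0.98 -0.94 0 0 0 0 -1;-0.98 -0.94 0 0 0 0 -1;-0.98 -0.94 0 0 0 0 -1;-0.98 -0.94 0 0 0 0 -1"

```text
time: 2.15
ee_pos: [0.5602, -0.1396, 0.231]
ee_rot: [-3.142, -0.0, 2.862]
contact_force: [0.2, 0.6, 1.0]
grip_width: 0.0853
grasp_force: 0.0
```

Call:
apply_moves --steps "-0.98 -0.94 0 0 0 0 -1;-0.98 -0.94 0 0 0 0 -1;-0.98 -0.94 0 0 0 0 -1;-0.98 -0.94 0 0 0 0 -1;-0.5 -0.5 0 0 0 0 -1;0 0 0 0 0 0.9 -1;0 0 0 0 0 1 -1;0 0 0 0 0 1 -1"

```text
time: 2.82
ee_pos: [0.6364, -0.2713, 0.2305]
ee_rot: [-3.141, -0.001, 2.566]
contact_force: [-0.0, -0.2, 0.0]
grip_width: 0.0855
grasp_force: 0.0
```

Call:
apply_moves --steps "0 0 0 0 0 1 -1;0 0 0 0 0 1 -1;0 0 0 0 0 1 -1;0 0 0 0 0 1 -1;0 0 0 0 0 1 -1;0 0 0 0 0 1 -1;0 0 0 0 0 1 -1;0 0 0 0 0 1 -1"

```text
time: 3.48
ee_pos: [0.6364, -0.2708, 0.2309]
ee_rot: [-3.141, -0.0, 1.767]
contact_force: [-1.3, 0.3, -0.2]
grip_width: 0.0855
grasp_force: 0.0
```

Call:
apply_moves --steps "0 0 0 0 0 1 -1;0 0 0 0 0 1 -1;0 0 0 0 0 0 -1;0 0 0 0 0 0 -1"

```text
time: 3.82
ee_pos: [0.6364, -0.2708, 0.231]
ee_rot: [-3.141, -0.0, 1.575]
contact_force: [1.1, -0.5, 0.5]
grip_width: 0.0852
grasp_force: 0.0
```

```bash
cat >> h.py <<'E'
def cups(c,zr=.068,lo=110):
    hsv=cv2.cvtColor(c["image"],cv2.COLOR_BGR2HSV)
    m=((hsv[...,1]<60)&(hsv[...,2]>lo)).astype(np.uint8)
    cs,_=cv2.findContours(m,cv2.RETR_EXTERNAL,cv2.CHAIN_APPROX_NONE)
    for k in cs:
        if cv2.contourArea(k)>800:
            h=cv2.convexHull(k); e=cv2.fitEllipse(h)
            P=np.array([ray(c,p[0],zr)[:2] for p in h]);(q,r)=cv2.minEnclosingCircle(P.astype(np.float32))
            print("px",np.round(e[0],1),np.round(e[1],1),cv2.boundingRect(k),"ell",ray(c,e[0],zr).round(4),"circ",np.round(q,4),round(r,4))
E
python3 - <<'E'
from h import *
c,s=wrist();cv2.imwrite("pics/w1.png",c["image"]);print(-c["R"].T@c["t"]);cups(c)
t=camera("top")
q=(np.array([(37,131),(205,77),(278,316),(105,369)])+.5)/2.4+[170,120]-.5
P=np.array([ray(t,p,.05)[:2] for p in q]);print(P.round(4),P.mean(0))
print([np.linalg.norm(P[i]-P[i-1]).round(3) for i in range(4)])
for a,b in((2,1),(3,0)):d=P[b]-P[a];print(np.arctan2(d[1],d[0]))
E
```

```text
[ 0.63646016 -0.19097441  0.3726803 ]
px [328.  176.2] [55.7 58.4] (302, 147, 55, 58) ell [ 0.6404 -0.2649  0.068 ] circ [ 0.6405 -0.2652] 0.0306
px [150.2 138.5] [46.4 55.2] (125, 113, 51, 52) ell [ 0.4668 -0.2279  0.068 ] circ [ 0.4666 -0.2284] 0.0248
px [616.4 210.9] [135.3 376.7] (540, 35, 100, 343) ell [ 0.9435 -0.3013  0.068 ] circ [ 0.9486 -0.3311] 0.2019
[[0.6467 0.264 ]
 [0.6949 0.0967]
 [0.4586 0.0298]
 [0.4123 0.1988]] [0.55312372 0.14731642]
[np.float64(0.243), np.float64(0.174), np.float64(0.246), np.float64(0.175)]
0.27579942474579316
0.2711104218394173
```

View pics/w1.png

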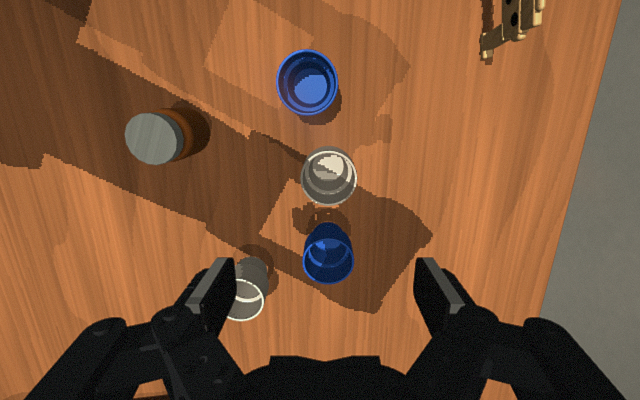

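The wrist view shows cup A at (328,176) between the blue cups at (307,82) and (328,253), with the jar at (155,138). Top and wrist views agree on A ≈ (0.640, -0.2675). The caddy centre is about (0.553, 0.147), yaw 0.273. Now I'll descend and grip.

Call:
apply_moves --steps "0.13 0.14 0.8 0 0 0 -1;0 0 1 0 0 0 -1;0 0 1 0 0 0 -1;0 0 1 0 0 0 -1;0 0 1 0 0 0 -1;0 0 1 0 0 0 -1;0 0 0.8 0 0 0 -1;0 0 0.5 0 0 0 -1" --squeeze 30

```text
time: 4.58
ee_pos: [0.6392, -0.2672, 0.0512]
ee_rot: [-3.139, -0.001, 1.574]
contact_force: [-0.5, 0.1, 0.1]
grip_width: 0.0856
grasp_force: 0.0
```

Call:
apply_moves --steps "0 0 0.46 0 0 0 -1;0 0 0 0 0 0 -1;0 0 0 0 0 0 1;0 0 0 0 0 0 1;0 0 0 0 0 0 1;0 0 0 0 0 0 1;0 0 0 0 0 0 1;0 0 0 0 0 0 1"

```text
time: 5.25
ee_pos: [0.6406, -0.268, 0.0441]
ee_rot: [3.139, 0.001, 1.572]
contact_force: [-1.1, 0.9, 6.7]
grip_width: 0.0575
grasp_force: 32.4
```

Call:
apply_moves --steps "0 0 0 0 0 0 1;0 0 0 0 0 0 1;0 0 0 0 0 0 1;0 0 0 0 0 0 1"

```text
time: 5.58
ee_pos: [0.6406, -0.268, 0.0441]
ee_rot: [3.139, 0.001, 1.572]
contact_force: [-1.1, 0.5, 6.7]
grip_width: 0.0576
grasp_force: 32.4
```

Call:
apply_moves --steps "0 0 -0.3 0 0 0 1;0 0 -0.7 0 0 0 1;0 0 -1 0 0 0 1;0 0 -1 0 0 0 1;0 0 -1 0 0 0 1;0 0 -1 0 0 0 1;0 0 -1 0 0 0 1;0 0 -1 0 0 0 1"

```text
time: 6.25
ee_pos: [0.6398, -0.2675, 0.2198]
ee_rot: [3.141, 0.001, 1.572]
contact_force: [0.2, -0.1, -0.0]
grip_width: 0.0574
grasp_force: 32.3
```

Call:
apply_moves --steps "0.4 -0.2 -0.5 0 0 0 1;0.91 -0.41 0 0 0 0 1;0.91 -0.41 0 0 0 0 1;0.91 -0.41 0 0 0 0 1;0.91 -0.41 0 0 0 0 1;0.91 -0.41 0 0 0 0 1;0.91 -0.41 0 0 0 0 1;0.91 -0.41 0 0 0 0 1"

```text
time: 6.92
ee_pos: [0.5619, -0.0968, 0.2299]
ee_rot: [3.141, 0.0, 1.572]
contact_force: [-0.1, 0.2, -0.0]
grip_width: 0.0576
grasp_force: 32.3
```

Call:
apply_moves --steps "0.91 -0.41 0 0 0 0 1;0.91 -0.41 0 0 0 0 1;0.91 -0.41 0 0 0 0 1;0.91 -0.41 0 0 0 0 1;0.5 -0.2 0 0 0 -0.7 1;0 0 0 0 0 -1 1;0 0 0 0 0 -1 1;0 0 0 0 0 0 1"

```text
time: 7.58
ee_pos: [0.5163, 0.0058, 0.23]
ee_rot: [3.141, 0.0, 1.848]
contact_force: [0.2, -0.0, -0.9]
grip_width: 0.0579
grasp_force: 32.3
```

```bash
python3 - <<'E'
from h import *
c,s=wrist();cv2.imwrite("pics/w2.png",c["image"]);print(s["ee_pos"],s["ee_rot"],s["grip_width"],-c["R"].T@c["t"]);cups(c,.074)
print(proj(c,(.496,.083,.074)))
E
```

```text
[0.5162638  0.0057997  0.23001168] [3.14128500e+00 2.02549266e-04 1.84792050e+00] 0.05785977567258274 [0.49478379 0.0826152  0.3716296 ]
px [722.6 245.3] [102.1 316. ] (588, 246, 52, 96) ell [0.9441 0.0562 0.074 ] circ [ 0.8908 -0.0249] 0.0649
px [331.   97.9] [62.1 66. ] (300, 65, 63, 67) ell [0.5006 0.0854 0.074 ] circ [0.5009 0.0846] 0.0289
[325.47815731  99.16312774]
```

View pics/w2.png

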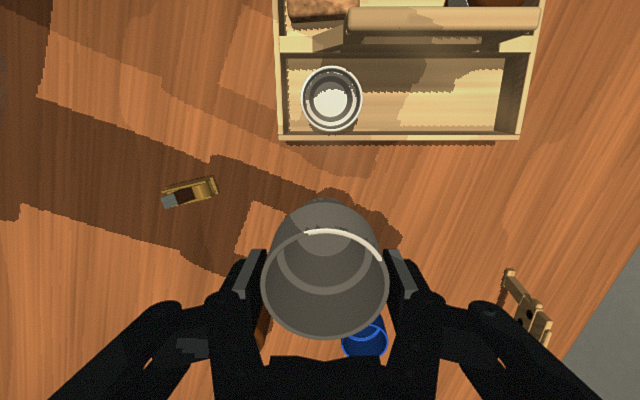

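The wrist view shows cup C's rim at (331,98), which gives (0.5008, 0.085) with r = 28.9 mm, matching 29. The held cup's rim spans columns 261–389 and rows 230–338. I'll check the held cup's offset from the TCP.

```bash
python3 - <<'E'
from h import *
c,s=wrist();R=Ro.from_euler("xyz",s["ee_rot"]).as_matrix()
for z in(.250,.254,.258):
    P=[R.T@(ray(c,p,z)-s["ee_pos"]) for p in((261,283),(389,283),(325,338),(325,230))]
    print(z,np.round(P,4).tolist())
d=np.array([.5008,.085])-s["ee_pos"][:2];print(R[:2,:2].T@d/.025)
E
```

```text
0.25 [[0.0004, -0.0283, -0.02], [0.0004, 0.0298, -0.02], [-0.0303, 0.0007, -0.02], [0.0266, 0.0007, -0.02]]
0.254 [[0.0031, -0.0274, -0.024], [0.003, 0.0288, -0.024], [-0.0267, 0.0007, -0.024], [0.0283, 0.0007, -0.024]]
0.258 [[0.0057, -0.0264, -0.028], [0.0056, 0.0278, -0.028], [-0.0231, 0.0007, -0.028], [0.0301, 0.0007, -0.028]]
[3.23198035 0.24555229]
```

Call:
apply_moves --steps "0.66 0.04 0 0 0 0 1;0.8 0.05 0 0 0 0 1;0.8 0.05 0 0 0 0 1;0.7 0.04 0 0 0 0 1;0.3 0.04 0 0 0 0 1;0 0 0 0 0 0 1;0 0 0.5 0 0 0 1;0 0 0.8 0 0 0 1"

```text
time: 8.35
ee_pos: [0.5014, 0.0844, 0.1985]
ee_rot: [3.139, 0.001, 1.84]
contact_force: [-0.0, -0.6, -0.4]
grip_width: 0.0578
grasp_force: 32.3
```

Call:
apply_moves --steps "0 0 0.8 0 0 0 1;0 0 0.8 0 0 0 1;0 0 0.8 0 0 0 1;0 0 0.6 0 0 0 1;0 0 0.4 0 0 0 1;0 0 0.4 0 0 0 1;0 0 0 0 0 0 1;0 0 0 0 0 0 1"

```text
time: 9.02
ee_pos: [0.5006, 0.0848, 0.1025]
ee_rot: [-3.141, 0.0, 1.841]
contact_force: [-0.0, -0.2, -0.6]
grip_width: 0.0575
grasp_force: 32.3
```

Call:
apply_moves --steps "0 0 0.2 0 0 0 1;0 0 0.2 0 0 0 1;0 0 0.16 0 0 0 1;0 0 0 0 0 0 1"

```text
time: 9.35
ee_pos: [0.5001, 0.085, 0.0876]
ee_rot: [-3.141, -0.0, 1.842]
contact_force: [-0.1, -0.2, -0.7]
grip_width: 0.0577
grasp_force: 32.3
```

Call:
apply_moves --steps "0 0 0.06 0 0 0 1;0 0 0.04 0 0 0 1;0 0 0 0 0 0 1"

```text
time: 9.6
ee_pos: [0.5008, 0.0851, 0.0862]
ee_rot: [3.141, 0.0, 1.842]
contact_force: [-0.3, -0.1, 1.0]
grip_width: 0.0575
grasp_force: 32.4
```

Call:
apply_moves --steps "0 0 0.06 0 0 0 1;0 0 0.04 0 0 0 1;0 0 0 0 0 0 1;0 0 0 0 0 0 1"

```text
time: 9.93
ee_pos: [0.5012, 0.085, 0.0858]
ee_rot: [3.139, 0.001, 1.842]
contact_force: [-11.7, -1.3, 35.1]
grip_width: 0.0572
grasp_force: 35.7
```

Call:
apply_moves --steps "0 0 -0.06 0 0 0 1;0 0 0 0 0 0 1"

```text
time: 10.1
ee_pos: [0.5011, 0.0851, 0.086]
ee_rot: [3.14, 0.001, 1.842]
contact_force: [-1.7, 0.7, 14.3]
grip_width: 0.0575
grasp_force: 33.6
```

Call:
apply_moves --steps "0 0 0 0 0 0 -0.5;0 0 0 0 0 0 -0.7;0 0 0 0 0 0 -1;0 0 0 0 0 0 -1;0 0 0 0 0 0 -1;0 0 0 0 0 0 -1;0 0 0 0 0 0 -1"

```text
time: 10.68
ee_pos: [0.5004, 0.085, 0.0847]
ee_rot: [-3.141, 0.0, 1.842]
contact_force: [0.1, -0.3, -0.5]
grip_width: 0.0853
grasp_force: 0.0
```

Call:
apply_moves --steps "0 0 -0.3 0 0 0 -1;0 0 -0.8 0 0 0 -1;0 0 -1 0 0 0 -1;0 0 -1 0 0 0 -1;0 0 -1 0 0 0 -1;0 0 -1 0 0 0 -1;0 0 -0.7 0 0 0 -1;0 0 0 0 0 0 -1"

```text
time: 11.35
ee_pos: [0.5015, 0.0851, 0.2342]
ee_rot: [3.136, 0.002, 1.842]
contact_force: [0.6, -0.1, 0.6]
grip_width: 0.0854
grasp_force: 0.0
```

```bash
python3 - <<'E'
from h import *
c=camera("scene");print("C2",proj(c,(.5008,.085,.11)),"B",proj(c,(.5364,-.4142,.068)))
cv2.imwrite("pics/s2.png",cv2.resize(c["image"][170:320,340:490],None,fx=4,fy=4,interpolation=cv2.INTER_CUBIC))
c,s=wrist();print(s["time"],s["ee_pos"],s["ee_rot"]);cups(c,.110)
E
```

```text
C2 [392.49448644 206.83039986] B [227.90828101 187.66356424]
11.4 [0.5010388  0.08507486 0.23209581] [3.13824151e+00 9.54741102e-04 1.84183674e+00]
px [323.3 190.9] [62.  64.8] (292, 160, 64, 63) ell [0.5005 0.087  0.11  ] circ [0.5003 0.0867] 0.0298
```

View pics/s2.png

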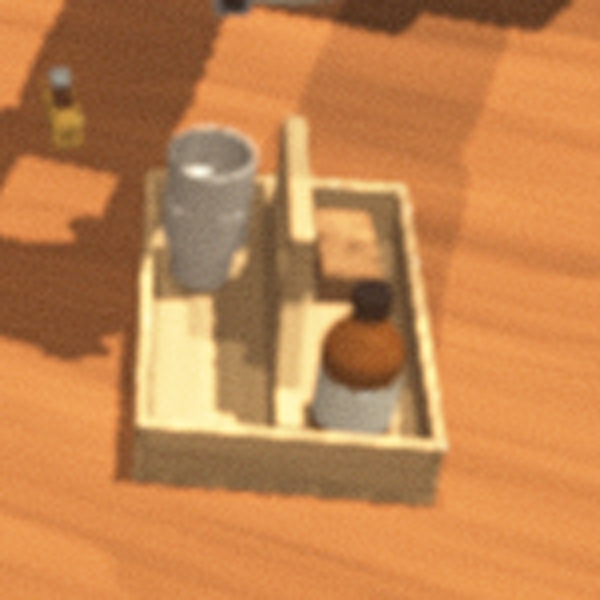

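The enlarged scene crop shows two cups nested upright, with the rim at crop (212,150) and the seam at (205,210). The varnish and cork are undisturbed. Next is cup B at about (0.536, -0.414).

Call:
apply_moves --steps "-0.5 -0.1 0 0 0 0 -1;-1 -0.2 0 0 0 0 -1;-1 -0.2 0 0 0 0 -1;-1 -0.2 0 0 0 0 -1;-1 -0.2 0 0 0 0 -1;-1 -0.2 0 0 0 0 -1;-1 -0.2 0 0 0 0 -1;-1 -0.2 0 0 0 0 -1"

```text
time: 12.12
ee_pos: [0.514, -0.1068, 0.2289]
ee_rot: [-3.14, -0.001, 1.842]
contact_force: [1.1, 0.9, 0.3]
grip_width: 0.0853
grasp_force: 0.0
```

Call:
apply_moves --steps "-1 -0.2 0 0 0 0 -1;-1 -0.2 0 0 0 0 -1;-1 -0.2 0 0 0 0 -1;-1 -0.2 0 0 0 0 -1;-1 -0.2 0 0 0 0 -1;-1 -0.2 0 0 0 0 -1;-1 -0.2 0 0 0 0 -1;-1 -0.2 0 0 0 0 -1"

```text
time: 12.78
ee_pos: [0.5291, -0.3101, 0.2287]
ee_rot: [-3.14, -0.001, 1.842]
contact_force: [0.4, 0.7, -1.1]
grip_width: 0.0853
grasp_force: 0.0
```

Call:
apply_moves --steps "-1 -0.2 0 0 0 0 -1;-1 -0.2 0 0 0 0 -1;-1 -0.2 0 0 0 0 -1;-1 -0.2 0 0 0 0 -1;-0.1 -0.1 0 0 0 0 -1;0 0 0 0 0 0 -1;0 0 0 0 0 0 -1"

```text
time: 13.37
ee_pos: [0.535, -0.4134, 0.2289]
ee_rot: [-3.141, -0.001, 1.841]
contact_force: [1.2, 0.9, 0.3]
grip_width: 0.0851
grasp_force: 0.0
```

```bash
python3 - <<'E'
from h import *
c,s=wrist();print(s["time"],s["ee_pos"],s["ee_rot"],-c["R"].T@c["t"]);cups(c,.068);cv2.imwrite("pics/w3.png",c["image"])
E
```

```text
13.3667 [ 0.53498476 -0.41339746  0.2288975 ] [-3.14085667e+00 -1.47204319e-03  1.84147827e+00] [ 0.51420471 -0.33663361  0.37064825]
px [426.9 442.6] [142.9 336.4] (570, 224, 70, 174) ell [ 0.771  -0.7333  0.068 ] circ [ 0.9301 -0.4768] 0.1251
px [325.8 182.1] [55.1 56.2] (298, 155, 57, 56) ell [ 0.5367 -0.4126  0.068 ] circ [ 0.5364 -0.4136] 0.0293
```

View pics/w3.png

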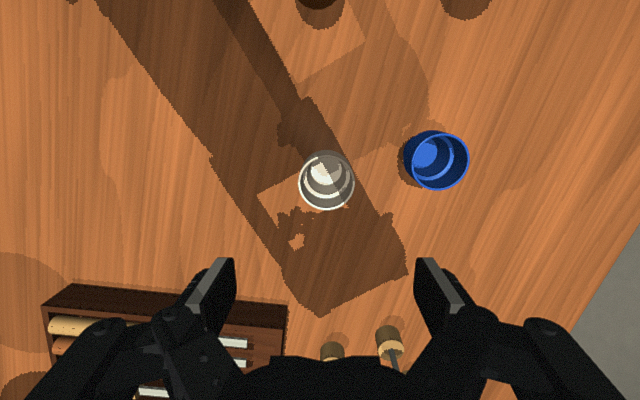

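Cup B's rim is at (326,182), giving (0.5366, -0.4135) with r = 29.3 mm. The blue cup at (437,160) is 110 mm away and clear of the fingers. Descending to grip.

Call:
apply_moves --steps "-0.02 0.06 0.7 0 0 0 -1;0 0 1 0 0 0 -1;0 0 1 0 0 0 -1;0 0 1 0 0 0 -1;0 0 1 0 0 0 -1;0 0 1 0 0 0 -1;0 0 0.8 0 0 0 -1;0 0 0.5 0 0 0 -1"

```text
time: 14.08
ee_pos: [0.5364, -0.4122, 0.0527]
ee_rot: [-3.14, -0.002, 1.843]
contact_force: [0.4, 0.5, 0.2]
grip_width: 0.0853
grasp_force: 0.0
```

Call:
apply_moves --steps "0 0 0.4 0 0 0 -1;0 0 0 0 0 0 -1;0 0 0 0 0 0 1;0 0 0 0 0 0 1;0 0 0 0 0 0 1;0 0 0 0 0 0 1;0 0 0 0 0 0 1;0 0 0 0 0 0 1"

```text
time: 14.75
ee_pos: [0.5374, -0.4144, 0.0466]
ee_rot: [3.14, 0.002, 1.842]
contact_force: [-0.4, 0.3, 7.4]
grip_width: 0.0569
grasp_force: 32.3
```

Call:
apply_moves --steps "0 0 0 0 0 0 1;0 0 -0.3 0 0 0 1;0 0 -0.7 0 0 0 1;0 0 -1 0 0 0 1;0 0 -1 0 0 0 1;0 0 -1 0 0 0 1;0 0 -1 0 0 0 1;0 0 -1 0 0 0 1"

```text
time: 15.42
ee_pos: [0.5367, -0.4138, 0.1972]
ee_rot: [3.141, 0.001, 1.842]
contact_force: [0.0, 0.0, 0.1]
grip_width: 0.0574
grasp_force: 32.4
```

Call:
apply_moves --steps "0 0 -1 0 0 0 1;0 0 -0.9 0 0 0 1;0 0 0 0 0 0 1"

```text
time: 15.67
ee_pos: [0.5376, -0.4146, 0.2487]
ee_rot: [3.138, 0.007, 1.842]
contact_force: [-0.0, -0.2, 0.6]
grip_width: 0.0573
grasp_force: 32.4
```

Call:
apply_moves --steps "0.46 0.12 0 0 0 0 1;1 0.24 0 0 0 0 1;1 0.24 0 0 0 0 1;1 0.24 0 0 0 0 1;1 0.24 0 0 0 0 1;1 0.24 0 0 0 0 1;1 0.24 0 0 0 0 1;1 0.24 0 0 0 0 1"

```text
time: 16.33
ee_pos: [0.5296, -0.2202, 0.2419]
ee_rot: [-3.141, -0.001, 1.842]
contact_force: [1.5, 0.2, -0.9]
grip_width: 0.0569
grasp_force: 32.4
```

Call:
apply_moves --steps "1 0.24 0 0 0 0 1;1 0.24 0 0 0 0 1;1 0.24 0 0 0 0 1;1 0.24 0 0 0 0 1;1 0.24 0 0 0 0 1;1 0.24 0 0 0 0 1;1 0.24 0 0 0 0 1;1 0.24 0 0 0 0 1"

```text
time: 17.0
ee_pos: [0.522, -0.0149, 0.2419]
ee_rot: [-3.141, -0.0, 1.842]
contact_force: [0.2, -0.0, -1.2]
grip_width: 0.0572
grasp_force: 32.4
```

Call:
apply_moves --steps "0.6 0.1 0 0 0 0 1;0.4 0.1 0 0 0 0 1;0 0 0 0 0 0 1;0 0 0 0 0 0 1"

```text
time: 17.33
ee_pos: [0.5208, 0.0089, 0.2421]
ee_rot: [-3.141, 0.0, 1.843]
contact_force: [0.3, -1.1, -0.2]
grip_width: 0.0569
grasp_force: 32.4
```

```bash
python3 - <<'E'
from h import *
c,s=wrist();print(s["time"],s["ee_pos"],s["ee_rot"],-c["R"].T@c["t"]);cups(c,.110);cv2.imwrite("pics/w4.png",c["image"])
E
```

```text
17.3333 [0.52083857 0.00894113 0.24211132] [-3.14122480e+00  1.88672314e-04  1.84269839e+00] [0.4998512  0.08589329 0.38373036]
px [569.7 328.3] [15.8 15.8] (579, 222, 61, 152) ell [ 0.8179 -0.0696  0.11  ] circ [ 0.8724 -0.0225] 0.0974
px [325.9  99.4] [67.6 71.4] (292, 64, 68, 72) ell [0.5012 0.0861 0.11  ] circ [0.5013 0.085 ] 0.0289
```

View pics/w4.png

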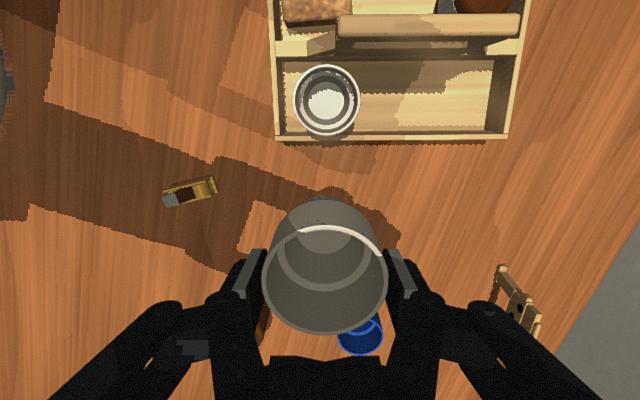

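The wrist view shows the stack's top rim at (326,99), giving (0.5012, 0.0855) with r = 28.9 mm. The cup is held at (325,280), centred as before.

Call:
apply_moves --steps "0.6 0.01 0 0 0 0 1;0.8 0.01 0 0 0 0 1;0.8 0.01 0 0 0 0 1;0.7 0.01 0 0 0 0 1;0.28 0 0 0 0 0 1;0 0 0 0 0 0 1;0 0 0.5 0 0 0 1;0 0 0.8 0 0 0 1"

```text
time: 18.05
ee_pos: [0.5019, 0.0845, 0.211]
ee_rot: [3.139, 0.001, 1.841]
contact_force: [-0.9, 0.3, -0.8]
grip_width: 0.057
grasp_force: 32.4
```

Call:
apply_moves --steps "0 0 0.8 0 0 0 1;0 0 0.6 0 0 0 1;0 0 0.5 0 0 0 1;0 0 0.4 0 0 0 1;0 0 0.4 0 0 0 1;0 0 0.2 0 0 0 1;0 0 0 0 0 0 1;0 0 0 0 0 0 1"

```text
time: 18.72
ee_pos: [0.501, 0.0854, 0.1375]
ee_rot: [3.142, 0.0, 1.842]
contact_force: [-0.0, -0.1, 0.1]
grip_width: 0.0576
grasp_force: 32.4
```

Call:
apply_moves --steps "0 0 0.1 0 0 0 1;0 0 0.1 0 0 0 1;0 0 0.08 0 0 0 1;0 0 0 0 0 0 1"

```text
time: 19.05
ee_pos: [0.5007, 0.0857, 0.13]
ee_rot: [-3.141, 0.0, 1.842]
contact_force: [0.4, 0.0, -0.2]
grip_width: 0.0572
grasp_force: 32.4
```

Call:
apply_moves --steps "0 0 0.08 0 0 0 1;0 0 0.07 0 0 0 1;0 0 0.04 0 0 0 1;0 0 0 0 0 0 1"

```text
time: 19.38
ee_pos: [0.5007, 0.0857, 0.1253]
ee_rot: [-3.141, 0.0, 1.842]
contact_force: [-0.2, 0.7, -1.2]
grip_width: 0.0568
grasp_force: 32.4
```

Call:
apply_moves --steps "0 0 0.03 0 0 0 1;0 0 0 0 0 0 1;0 0 0 0 0 0 1"

```text
time: 19.63
ee_pos: [0.5008, 0.0856, 0.1248]
ee_rot: [-3.142, 0.0, 1.842]
contact_force: [-0.1, 0.5, 0.0]
grip_width: 0.0571
grasp_force: 32.4
```

Call:
apply_moves --steps "0 0 0.04 0 0 0 1;0 0 0 0 0 0 1;0 0 0 0 0 0 1"

```text
time: 19.88
ee_pos: [0.5013, 0.0857, 0.1245]
ee_rot: [3.14, 0.0, 1.842]
contact_force: [0.6, -0.6, 6.3]
grip_width: 0.0574
grasp_force: 33.1
```

Call:
apply_moves --steps "0 0 0.03 0 0 0 1;0 0 0 0 0 0 1;0 0 0 0 0 0 1"

```text
time: 20.13
ee_pos: [0.5015, 0.0857, 0.1244]
ee_rot: [3.139, 0.001, 1.842]
contact_force: [-1.1, -1.1, 14.6]
grip_width: 0.0573
grasp_force: 34.0
```

Contact came at the expected height of 0.1245. Releasing and rising.

Call:
apply_moves --steps "0 0 -0.05 0 0 0 1;0 0 0 0 0 0 -0.5;0 0 0 0 0 0 -0.7;0 0 0 0 0 0 -1;0 0 0 0 0 0 -1;0 0 0 0 0 0 -1;0 0 0 0 0 0 -1;0 0 0 0 0 0 -1"

```text
time: 20.8
ee_pos: [0.5007, 0.0857, 0.1242]
ee_rot: [-3.141, 0.0, 1.842]
contact_force: [-0.1, 0.0, -0.7]
grip_width: 0.0854
grasp_force: 0.0
```

Call:
apply_moves --steps "0 0 -0.3 0 0 0 -1;0 0 -0.8 0 0 0 -1;0 0 -1 0 0 0 -1;0 0 -1 0 0 0 -1;0 0 -1 0 0 0 -1;0 0 -1 0 0 0 -1;0 0 -0.9 0 0 0 -1;0 0 0 0 0 0 -1"

```text
time: 21.47
ee_pos: [0.5018, 0.0857, 0.2794]
ee_rot: [3.136, 0.002, 1.842]
contact_force: [0.5, 0.9, 0.9]
grip_width: 0.0851
grasp_force: 0.0
```

```bash
python3 - <<'E'
from h import *
c,s=wrist();print(s["time"],s["ee_pos"],s["ee_rot"],-c["R"].T@c["t"]);cups(c,.146)
q=camera("scene")["image"][170:320,340:490]
t=c["image"]
cv2.imwrite("pics/m5.png",np.hstack([t[:,80:560],cv2.resize(q,(300,400),interpolation=cv2.INTER_CUBIC)]))
E
```

```text
21.4667 [0.50176167 0.08570594 0.2794066 ] [3.13553688e+00 1.67819327e-03 1.84179996e+00] [0.47990369 0.1626365  0.42090453]
px [322.5 187. ] [59.9 61.7] (292, 157, 62, 60) ell [0.5007 0.088  0.146 ] circ [0.5009 0.0871] 0.029
px [-52.6 119.3] [157.5 217.1] (0, 61, 41, 152) ell [0.175  0.0607 0.146 ] circ [0.2176 0.0523] 0.0688
```

View pics/m5.png

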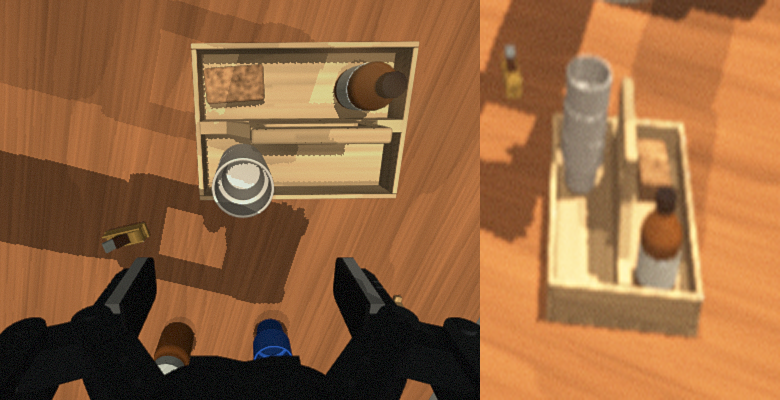

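The picture shows three cups stacked upright: wrist rim at (242,187) with r = 29.0 mm at z = 0.146, fully seated. The handle rail runs from (252,136) to (392,134). Now I'll measure the caddy and rail.

```bash
python3 - <<'E'
from h import *
c,s=wrist();R=Ro.from_euler("xyz",s["ee_rot"]).as_matrix()
q=np.array([(191,43.5),(418.5,41.5),(396.5,196),(202,198)])+[80,0]
P=np.array([ray(c,p,.05)[:2] for p in q]);print(P.round(4).tolist(),P.mean(0))
print([np.linalg.norm(P[i]-P[i-1]).round(3) for i in range(4)])
d=P[1]-P[0];print(np.arctan2(d[1],d[0]))
E0,E1=ray(c,(332,136),.15),ray(c,(472,134.5),.15);print(E0,E1,np.linalg.norm(E1-E0),(E0+E1)/2,np.arctan2(*(E1-E0)[1::-1]))
# colour edges of the rail columns
g=cv2.cvtColor(c["image"],cv2.COLOR_BGR2GRAY)
for x in(350,400,450):print(x,g[120:150,x].tolist())
print(137,g[136,322:342].tolist(),g[135,462:482].tolist())
E
```

```text
[[0.4102, 0.2022], [0.6447, 0.2693], [0.6939, 0.1029], [0.4609, 0.0357]] [0.55245141 0.15252259]
[np.float64(0.174), np.float64(0.244), np.float64(0.174), np.float64(0.242)]
0.27888018811717147
[0.49456322 0.13571752 0.15      ] [0.60910358 0.16876527 0.15      ] 0.11921261601124057 [0.5518334 0.1522414 0.15     ] 0.280896297357967
350 [88, 90, 83, 80, 100, 176, 183, 138, 83, 82, 130, 153, 159, 164, 165, 164, 166, 163, 159, 161, 155, 154, 152, 139, 120, 82, 83, 82, 84, 84]
400 [79, 83, 81, 87, 138, 186, 191, 113, 77, 105, 145, 153, 165, 163, 161, 155, 150, 151, 148, 150, 150, 154, 151, 130, 115, 93, 106, 110, 110, 105]
450 [100, 87, 84, 81, 82, 86, 67, 72, 76, 121, 167, 187, 189, 188, 182, 182, 181, 178, 177, 178, 180, 182, 174, 148, 118, 186, 198, 194, 189, 189]
137 [122, 119, 122, 120, 119, 117, 119, 118, 118, 93, 75, 115, 145, 154, 162, 160, 161, 162, 161, 163] [181, 185, 183, 183, 180, 186, 182, 182, 184, 177, 185, 184, 174, 150, 72, 48, 53, 58, 58, 62]
```

The rail centre is about (0.5535, 0.152), yaw 0.279. Rail length measures 0.122 against 0.124, and the tray centre agrees. Now turning and moving over the handle.

Call:
apply_moves --steps "0 0 0 0 0 0.8 -1;0 0 0 0 0 1 -1;0 0 0 0 0 1 -1;0 0 0 0 0 1 -1;0 0 0 0 0 1 -1;0 0 0 0 0 1 -1;0 0 0 0 0 1 -1;0 0 0 0 0 1 -1" --squeeze 110

```text
time: 22.28
ee_pos: [0.5004, 0.0856, 0.2732]
ee_rot: [-3.14, 0.001, 1.057]
contact_force: [-0.3, -0.1, -0.1]
grip_width: 0.0852
grasp_force: 0.0
```

Call:
apply_moves --steps "0 0 0 0 0 1 -1;0 0 0 0 0 1 -1;0 0 0 0 0 1 -1;0 0 0 0 0 1 -1;0 0 0 0 0 1 -1;0 0 0 0 0 1 -1;0 0 0 0 0 1 -1;0 0 0 0 0 0.83 -1"

```text
time: 22.95
ee_pos: [0.5004, 0.0857, 0.2732]
ee_rot: [-3.141, 0.002, 0.274]
contact_force: [-1.0, -0.0, 0.1]
grip_width: 0.0854
grasp_force: 0.0
```

Call:
apply_moves --steps "0.7 -0.5 0 0 0 0 -1;0.7 -0.5 0 0 0 0 -1;0.7 -0.5 0 0 0 0 -1;0.65 -0.47 0 0 0 0 -1;0 0 0 0 0 0 -1;0 0 0 0 0 0 -1"

```text
time: 23.45
ee_pos: [0.5532, 0.1524, 0.2728]
ee_rot: [-3.141, 0.003, 0.28]
contact_force: [0.2, -0.1, -0.2]
grip_width: 0.0855
grasp_force: 0.0
```

```bash
python3 - <<'E'
from h import *
c,s=wrist();print(s["time"],s["ee_pos"],s["ee_rot"]);cv2.imwrite("pics/w6.png",c["image"])
y=.279;u=np.array([np.cos(y),np.sin(y),0]);v=np.array([-u[1],u[0],0]);h=np.array([.5535,.152,.15])
print([proj(c,h+a*.062*u+b*.007*v).round(0).tolist() for a in(-1,1) for b in(-1,1)])
E
```

```text
23.45 [0.55317447 0.15241062 0.2727914 ] [-3.14138448e+00  2.56660724e-03  2.79896407e-01]
[[333.0, 255.0], [318.0, 255.0], [334.0, 121.0], [317.0, 121.0]]
```

View pics/w6.png

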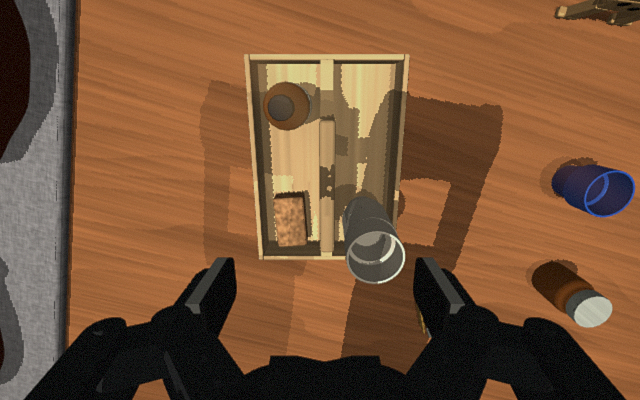

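The wrist view shows the rail at columns 320–335 and rows 120–254, against a prediction of 317–334 and 121–255, so I'll shift about 1.7 mm along tool y. The stack at (375,255) stays clear of the fingers. Descending to the handle.

Call:
apply_moves --steps "0 0.07 0.5 0 0 0 -1;0 0 0.9 0 0 0 -1;0 0 1 0 0 0 -1;0 0 1 0 0 0 -1;0 0 1 0 0 0 -1;0 0 0.8 0 0 0 -1;0 0 0.5 0 0 0 -1;0 0 0.3 0 0 0 -1" --squeeze 40

```text
time: 24.17
ee_pos: [0.5528, 0.1495, 0.1223]
ee_rot: [-3.141, 0.002, 0.278]
contact_force: [-0.3, 1.1, 0.1]
grip_width: 0.0853
grasp_force: 0.0
```

Call:
apply_moves --steps "0 0 0.12 0 0 0 -1;0 0 0 0 0 0 -1;0 0 0 0 0 0 0;0 0 0 0 0 0 0;0 0 0 0 0 0 0.3;0 0 0 0 0 0 0.5;0 0 0 0 0 0 0.6;0 0 0 0 0 0 0.7"

```text
time: 24.83
ee_pos: [0.5539, 0.1504, 0.1215]
ee_rot: [-3.142, -0.0, 0.279]
contact_force: [-4.8, 8.0, 8.7]
grip_width: 0.0134
grasp_force: 21.0
```

Call:
apply_moves --steps "0 0 0 0 0 0 0.8;0 0 0 0 0 0 0.9;0 0 0 0 0 0 1;0 0 0 0 0 0 1;0 0 0 0 0 0 1;0 0 0 0 0 0 1"

```text
time: 25.33
ee_pos: [0.5538, 0.1504, 0.1215]
ee_rot: [-3.142, -0.0, 0.279]
contact_force: [-2.0, 3.5, 5.7]
grip_width: 0.0133
grasp_force: 40.2
```

Call:
apply_moves --steps "0 0 0 0 0 0 1;0 0 0 0 0 0 1;0 0 0 0 0 0 1" --squeeze 110

```text
time: 25.58
ee_pos: [0.5539, 0.1504, 0.1217]
ee_rot: [-3.142, -0.001, 0.279]
contact_force: [-0.9, 2.6, 7.7]
grip_width: 0.012
grasp_force: 108.4
```

Rail gripped, with width about 13 mm. Lifting gently.

Call:
apply_moves --steps "0 0 -0.05 0 0 0 1;0 0 -0.1 0 0 0 1;0 0 -0.15 0 0 0 1;0 0 -0.2 0 0 0 1;0 0 -0.2 0 0 0 1;0 0 -0.2 0 0 0 1;0 0 -0.2 0 0 0 1;0 0 -0.2 0 0 0 1"

```text
time: 26.25
ee_pos: [0.5538, 0.1502, 0.1544]
ee_rot: [3.141, -0.0, 0.279]
contact_force: [0.2, -0.0, -6.8]
grip_width: 0.0119
grasp_force: 107.3
```

Call:
apply_moves --steps "0 0 -0.2 0 0 0 1;0 0 -0.2 0 0 0 1;0 0 -0.25 0 0 0 1;0 0 -0.25 0 0 0 1;0 0 -0.25 0 0 0 1;0 0 -0.25 0 0 0 1;0 0 -0.25 0 0 0 1;0 0 -0.25 0 0 0 1"

```text
time: 26.92
ee_pos: [0.5538, 0.1503, 0.202]
ee_rot: [3.141, -0.0, 0.279]
contact_force: [-0.3, -0.2, -7.6]
grip_width: 0.0121
grasp_force: 107.3
```

Call:
apply_moves --steps "0 0 -0.2 0 0 0 1;0 0 -0.2 0 0 0 1;0 0 -0.2 0 0 0 1;0 0 -0.15 0 0 0 1;0 0 -0.1 0 0 0 1;0 0 0 0 0 0 1;0 0 0 0 0 0 1;0 0 0 0 0 0 1"

```text
time: 27.58
ee_pos: [0.5537, 0.1502, 0.2222]
ee_rot: [3.142, 0.001, 0.279]
contact_force: [0.2, 0.2, -7.3]
grip_width: 0.0123
grasp_force: 107.3
```

```bash
python3 - <<'E'
from h import *
c,s=wrist();print(s["time"],s["ee_pos"],s["ee_rot"],s["grip_width"],s["grasp_force"],s["contact_force"],s["moment"]);q=camera("scene")["image"][120:320,330:500]
cv2.imwrite("pics/m7.png",np.hstack([c["image"][:,150:530],cv2.resize(q,(340,400),interpolation=cv2.INTER_CUBIC)]))
E
```

```text
27.5833 [0.5536934  0.15023966 0.22222944] [3.14157037e+00 5.04961200e-04 2.78813543e-01] 0.012291132994826998 107.2821056842804 [ 0.21905206  0.19981886 -7.2551541 ] [-0.02702802 -0.00109745 -0.00847324]
```

View pics/m7.png

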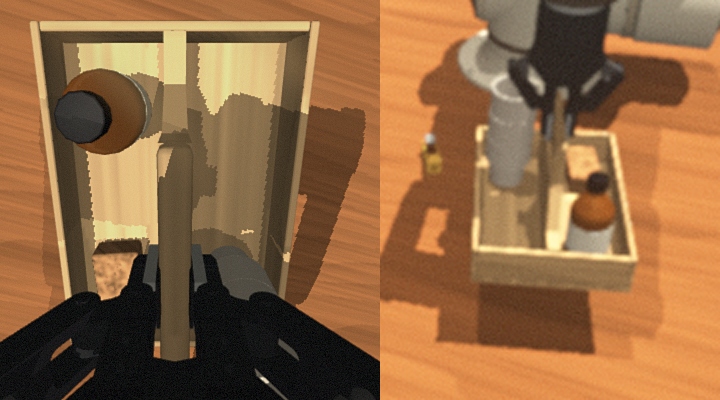

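The picture shows the caddy level in the air with the stack, varnish and cork in place. It has risen 101 mm, the load is 7.3 N and the moment is near zero. I'll let it settle and hand it in.

Call:
apply_moves --steps "0 0 0 0 0 0 1;0 0 0 0 0 0 1;0 0 0 0 0 0 1;0 0 0 0 0 0 1;0 0 0 0 0 0 1;0 0 0 0 0 0 1"

```text
time: 28.18
ee_pos: [0.5538, 0.1502, 0.2225]
ee_rot: [3.141, 0.0, 0.279]
contact_force: [-0.2, 0.6, -7.4]
grip_width: 0.0123
grasp_force: 107.3
```

```bash
python3 -c "
from plant import bot
s=bot.observe();print(s['time'],s['ee_pos'],s['contact_force'],s['joint_vel'])
print(bot.close_job())"
```

```text
28.1833 [0.55381335 0.15024172 0.22254433] [-0.19358824  0.60662931 -7.39821468] [ 0.00091313 -0.00077985  0.00028743  0.00142014  0.00102243  0.00252309]
the job is handed in; nothing more can be done
None
```

The three white cups are nested in one stack in the caddy, and the arm is holding the caddy level and still by its handle about 10 cm off the bench; I handed the job in at 28 s, and it returned no verdict.

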